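# Eject the sample cassette from the water tester and trap it in the chute

### The arm

A 6-joint arm with a two-finger parallel gripper is mounted at the origin on the work surface. World frame = base frame: x ahead of the robot, y to its left, z up, the work surface at z = 0. Lengths are in m, angles in degrees, forces in N, time in s.
With the tool pointing down it reaches from about 0.375 to 0.9 m from the base axis. Payload 3.1 kg.
Tool frame: the origin (TCP) lies midway between the tips of the shut fingers; the grasp point (between the pads) lies 19 mm behind it; x points along the fingers, y is the direction in which the jaws open and shut, and the axes are right-handed (so a half turn about x gives the same grasp; the last joint's range is limited). The gripper opens to 87 mm and grips with 3 to 60 N. Pads are 19 mm wide; open, the fingers measure 117 mm over their backs; the gripper's body (75 mm by 190 mm) begins 51 mm behind the grasp point.
Start: joints at [-80.873, 30.224, 82.088, -0, 67.689, -10.227], TCP at [0.207, -0.59, 0.194] pointing down, gripper open.
Joint ranges: [-176.69, 176.69], [-43.24, 126.21], [12.49, 139.97], [-82, 262], [0, 151.66], [-163.58, 163.58]. Speed limits (degrees/s): [159.86, 159.86, 180, 180, 180, 180].

### API

Orientations are given as a 3x3 rotation matrix whose columns are the frame's x, y, z axes.
In Python, from rig import bot gives the robot as it stands.
- The arm moves only by the tool play_rows, never from a script. Its argument "motion" is a list of rows, each a list of 3 entries, a list of its own where there are three numbers: the shift along the tool's x, y, z in mm, then the turn, a rotation vector about the tool's x, y, z in degrees, then the opening, from 0 (shut) to 1 (fully open). A call has 1 to 8 rows; each row is the pose to reach, as a shift and turn from the pose commanded when the call began, along the tool's axes at that moment; what a row does not reach only later rows make up. A row lasts 1/10 s, in which the tool goes at most 50 mm and 8.59 degrees, less where a joint would pass 70% of its speed; a pose out of reach is approached as far as the arm can. A call with a gripper value outside its range is refused whole. The fingers move at their own pace and stop on an object; the grip force is fixed at half the most. Time passes only in rows, so rows that repeat a pose let the fingers close. It gives the time, the measured TCP pose, the force and the opening at its end, in the units of the state.
- bot.read_state(): the state, without advancing time (a new reading comes with each control period).
- bot.capture(name): name is "side" or "top" or "wrist"; returns a dict with "img" (420x560x3 uint8, blue, green, red), "mtx" (3x3 intrinsics, pixels), "rvec" (rotation vector, rad) and "tvec" (3), from world to camera coordinates, as OpenCV has them. Camera axes: x right, y down, z forward; pixel columns grow to the right and rows downward; lengths in m; the calibration is good to about 2 mm. A picture is of the moment at which its call begins. There is no depth.
- bot.hand_in(): hands the job in, once; it reports no verdict.
The state is a dict: "time_s": time; "joint_positions": joint angles; "qvel": joint speeds; "tau": joint torques, N m; "position": TCP position; "tcp_rot": TCP orientation; "force": force on the tool from outside, world axes, zero at the start; "moment": the same for the moment, N m; "opening": opening from 0.0 (shut) to 1.0 (fully open).
Only numpy, scipy, OpenCV 4.12 (cv2) and the standard library are available. Lean on these libraries where they do the work, as an engineer would, in place of code of your own. Each camera call takes 0.05 s, during which the arm holds its last target.

### The job

Press the water tester's black eject key all the way down with one finger, while the other finger stands in the open chute below the hood, so that the sample cassette that pops out slides against that finger and is trapped before it runs off the chute's lower end. Do not pick up the cassette, and leave the other things on the bench alone. Finish while holding: one finger still keeping the key down, the other still stopping the cassette, which rests wholly out of the hood in the chute.

Things in the scene. Friction and masses are not known exactly. Their poses are not given: they have to be found in the camera images.
- tester: Water tester: fixed level grey unit, footprint 190 x 112 mm, 105 mm high at most. Origin on the bench, midway between eject key and chute centre line. x: level direction in which the chute runs downhill; z up. Chute at y = -29 mm, key at x = 0, y = +29 mm. Behind the key a 75 mm high console (x -135 to -50 mm). At key and chute's open part nothing else is higher than the chute's walls.
- chute (a point): Point on the chute floor, on its centre line beside the key, 26 mm above the bench. x runs downhill along the floor (18 deg slope), y = tester's y, z square to the floor. Straight open-topped steel chute, 40 mm wide inside, walls 5 mm thick, 12 mm above the floor. Along x: hood (clear roof) above -72 mm, gate 7 mm proud of the floor at -62 to -57 mm, open lower end at +45 mm.
- key_top (a point): Centre of the top of the eject key, a black paddle 34 mm (tester x) by 26 mm (tester y); moves with it. 43 mm above the bench when up, 33 mm when fully down: 17 and 7 mm higher than chute, and 58 mm sideways from it, level with it along tester x.
- key (a joint): Downward travel of the key in m: 0 up, 0.010 fully down. Spring: about 1.5 N at the start, 4.8 N at the bottom; springs up when let go. The key takes the gate down with it: after 7 to 8 mm the gate is below the floor and a spring pusher kicks the cassette out; it runs downhill at about 0.5 m/s and is off the lower end within about 0.4 s if nothing stops it.
- cassette: Sample cassette: slippery white block 36 mm (along the chute) x 34 mm wide x 20 mm high with a round grey cap, 26 mm across and 4 mm high, on top; about 120 g. Origin at the centre of its underside, x downhill, z square to the underside. At the start it is in the chute at x = -80 mm of chute, under the hood, its front against the gate and 10 mm out of the hood.
- spare: Bystander: a second cassette of the same shape, standing on the bench beside the tester. Origin at the centre of its underside.
- jar: Bystander: glass jar with a teal lid, 54 mm across, 62 mm high. Origin under its centre.
- bottle: Bystander: white bottle with a cap, 44 mm across, 95 mm high. Origin under its centre.
- frag: Bystander: small coral piece on a plug, 28 mm across, 44 mm high. Origin under its centre.
- cup: Bystander: white plastic cup, 68 mm across, 75 mm high. Origin under its centre.
- brush: Bystander: brush lying on the bench. Origin under its middle.
- scraper: Bystander: black glass scraper 70 x 45 x 37 mm. Origin under its centre.

How it is judged (in metres and radians):
On the way, in this order (a step that is already met when the one before it is completed fails the run):
1. the eject key is pressed down with the cassette still in its place (value of joint key above 0.006 m and x of cassette in the frame of chute below -0.06 m).
2. the cassette has popped out and rests in the chute against a finger (x of cassette in the frame of chute between -0.05 and 0.025 m and y of cassette in the frame of chute between -0.015 and 0.015 m and z of cassette in the frame of chute between -0.006 and 0.008 m and contact force between the fingers and cassette above 0.03 N and linear speed of cassette below 0.02 m/s and value of joint key above 0.004 m), for 0.2 s.
At the end, for the whole second after the job is handed in: The robot's fingers touch the cassette (more than 0.03 N), which is at rest on the chute floor (underside within 8 mm of it) with its centre between 50 mm uphill and 25 mm downhill of chute, so wholly out of the hood and not over the lower end, and the key is still held down by more than 4 mm (all of step 2); the arm keeps its last pose, push and grip.
It fails at once if the cassette slid away over the lower end of the chute (x of cassette in the frame of chute above 0.035 m or z of cassette in the frame of chute below -0.015 m).
It fails at once if the cassette was lifted off the chute floor (z of cassette in the frame of chute above 0.015 m).
It fails at once if a bystander was moved by more than 20 mm (distance of any of spare, jar, bottle, frag, cup, brush, scraper from where it was at the start of the episode above 0.02 m).
It also fails if it takes over 29 s, if anything falls off the work surface, if the arm or the gripper's body presses on something with over 40 N, if the wrist force passes 120 N, or if a joint passes its speed limit or range.

## Working session

There is one attempt and no reset: what is moved stays moved. The work goes in short steps, Python scripts to look and compute and a tool call to move; the robot and the scene stay as the last step left them, time stands still between calls to the robot, and variables do not carry over. Pictures are saved under pics/ and viewed, and the job is handed in when it is done.

Besides the shell and the picture viewer there is one more tool, called after "Call:" as name(argument=value, ...), one argument or row to a line, values as JSON. play_rows: Moves the arm, as the interface text tells. Its arguments: {"type":"object","properties":{"motion":{"type":"array"}},"required":["motion"]}

```bash
ls; mkdir -p pics; python3 - <<'E'
from rig import bot
import cv2
s=bot.read_state(); print({k:s[k] for k in('time_s','position','tcp_rot','opening','force')})
for n in('side','top','wrist'):
    c=bot.capture(n); cv2.imwrite(f'pics/{n}0.png',c['img']); print(n,c['mtx'].tolist(),c['rvec'],c['tvec'])
E
```

```text
pics
{'time_s': 0.0, 'position': array([ 0.2070383 , -0.58890626,  0.19306844]), 'tcp_rot': array([[-3.25466472e-04,  3.31406989e-01, -9.43487839e-01],
       [ 2.07905100e-03, -9.43485625e-01, -3.31406928e-01],
       [-9.99997786e-01, -2.06942118e-03, -3.81939094e-04]]), 'opening': 0.999354707715334, 'force': array([ 0.99349174,  1.40799129, -0.85579887])}
side [[397.0107719986521, 0.0, 276.7430707706434], [0.0, 397.0107719986521, 218.0417781929034], [0.0, 0.0, 1.0]] [ 0.69087315 -2.63677905  1.11742194] [0.47132559 0.2087719  1.03619434]
top [[456.789103689532, 0.0, 280.3392943342621], [0.0, 456.789103689532, 203.70295955818034], [0.0, 0.0, 1.0]] [ 2.17154989 -2.11568478  0.14501094] [-0.00471605  0.55154739  1.14693151]
wrist [[321.9269904530919, 0.0, 277.84384201386223], [0.0, 321.9269904530919, 203.5555179152165], [0.0, 0.0, 1.0]] [-2.38104     1.68616554  0.22718956] [-0.62286929 -0.03159063  0.39169538]
```

View pics/side0.png

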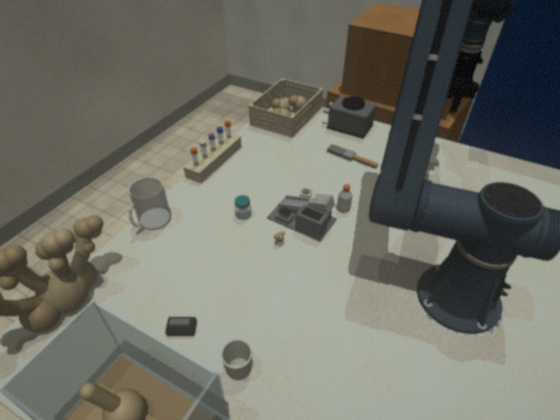

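View pics/top0.png

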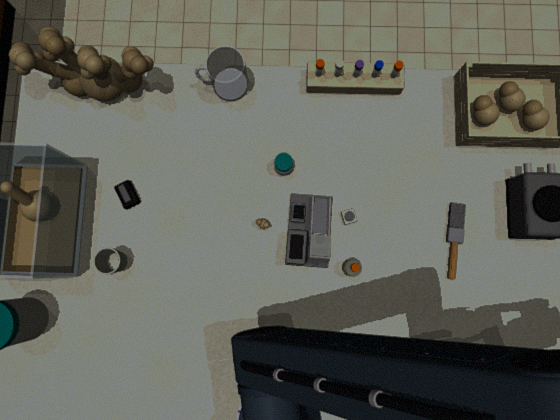

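View pics/wrist0.png

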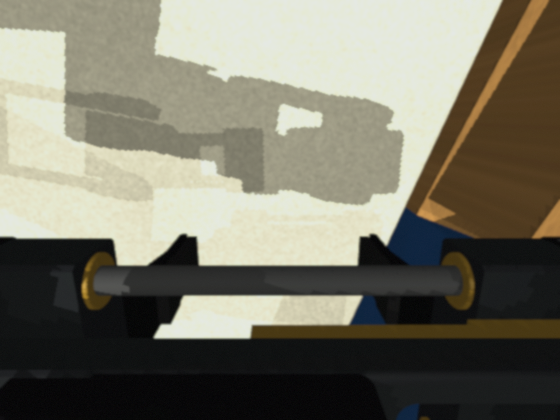

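The tester is at top (309,230) with the console at (297,245), the key near (298,212) and the chute near (320,215). The hood is at (320,245), so downhill is up in the image. I'll zoom in next.

```bash
cat > h.py <<'E'
import numpy as np,cv2
def cam(c):
    R=cv2.Rodrigues(np.array(c['rvec']))[0]; return np.array(c['mtx']),R,np.array(c['tvec']).ravel()
def ray(c,uv,z):
    K,R,t=cam(c); d=R.T@np.linalg.solve(K,[uv[0],uv[1],1]); o=-R.T@t
    return o+d*(z-o[2])/d[2]
def proj(c,P):
    return cv2.projectPoints(np.array(P,float).reshape(-1,3),np.array(c['rvec']),np.array(c['tvec']),np.array(c['mtx']),None)[0].reshape(-1,2)
E
python3 - <<'E'
from rig import bot
import cv2,pickle
from h import *
D={}
for n,(x0,y0,w,h) in dict(top=(265,140,110,140),side=(220,170,150,90)).items():
    c=bot.capture(n);D[n]=c
    k=5 if n=='side' else 4
    cv2.imwrite(f'pics/{n}z.png',cv2.resize(c['img'][y0:y0+h,x0:x0+w],None,fx=k,fy=k,interpolation=cv2.INTER_CUBIC))
pickle.dump(D,open('D.pkl','wb'))
c=D['top']
for p in [(289,264),(328,266),(332,196),(291,194)]: print(p,ray(c,p,0.03))
E
```

```text
(289, 264) [ 0.39696551 -0.01663775  0.03      ]
(328, 266) [ 0.39452076 -0.11679589  0.03      ]
(332, 196) [ 0.57671618 -0.12516068  0.03      ]
(291, 194) [ 0.57928757 -0.01755438  0.03      ]
```

View pics/topz.png

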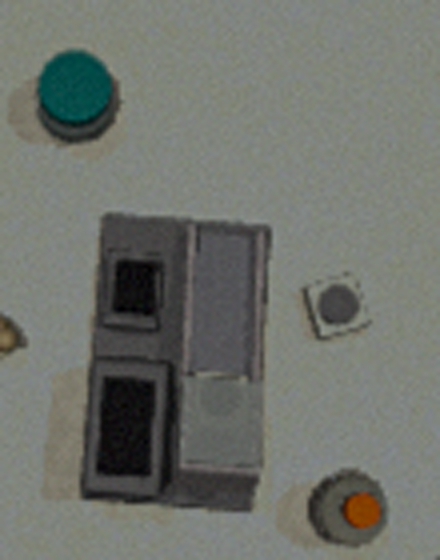

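View pics/sidez.png

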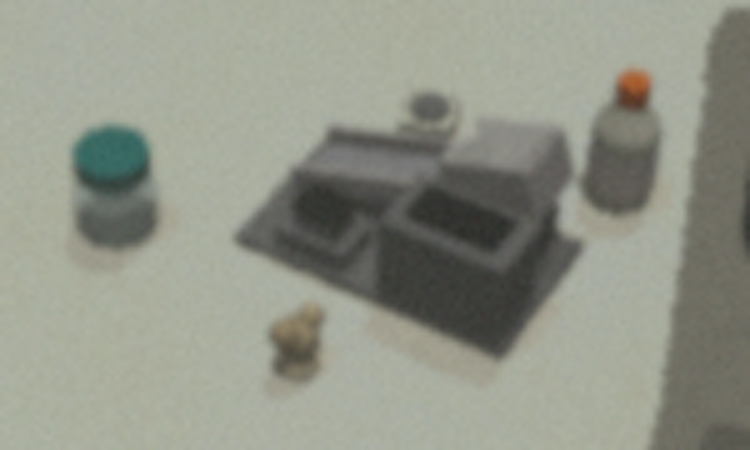

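```bash
python3 - <<'E'
import pickle
from h import *
D=pickle.load(open('D.pkl','rb'))
c=D['top']; g=cv2.cvtColor(c['img'],cv2.COLOR_BGR2GRAY)
m=(g<38).astype(np.uint8); m[:190]=0;m[270:]=0;m[:,:285]=0;m[:,312:]=0
n,l,st,ce=cv2.connectedComponentsWithStats(m)
for i in range(1,n):
    if st[i,4]>30:
        r=cv2.minAreaRect(cv2.findContours((l==i).astype(np.uint8),0,2)[0][0]); print(ce[i],st[i],r)
        z=.043 if ce[i][1]<228 else .075
        print(ray(c,ce[i],z), [ray(c,p,z)[:2].round(4).tolist() for p in cv2.boxPoints(r)])
# edges in zoom px -> world : base left edge, front edge, right edge
Z=lambda u,v:(265+u/4-.4,140+v/4-.4)
for p in [(104,213),(83,498),(252,510),(270,227)]: print('corner',p,ray(c,Z(*p),0.0)[:2],ray(c,Z(*p),0.02)[:2])
s=D['side'];S=lambda u,v:(220+u/5-.4,170+v/5-.4)
for nme,p,z in [('key',(325,212),.043),('c1',(237,240),0),('c2',(500,355),0),('c3',(580,245),0),('c1',(237,240),.02),('c2',(500,355),.02)]: print(nme,z,ray(s,S(*p),z))
E
```

```text
[298.70469799 211.55704698] [293 205  13  18 149] ((298.8096618652344, 213.1649627685547), (11.613269805908203, 16.88555145263672), 4.085616588592529)
[ 0.53170467 -0.0383306   0.043     ] [[0.5063, -0.0227], [0.5502, -0.0248], [0.5488, -0.0548], [0.505, -0.0525]]
[306.71830986 247.14084507] [305 231   4  32  71] ((306.7633056640625, 246.5509033203125), (2.261646032333374, 31.06437110900879), 3.814074993133545)
[ 0.43909553 -0.05906894  0.075     ] [[0.4024, -0.0545], [0.4793, -0.0582], [0.4791, -0.0638], [0.4022, -0.0601]]
[296.0931677  246.36645963] [289 234  15  25 322] ((296.1217041015625, 246.17481994628906), (13.303800582885742, 24.279438018798828), 3.814074993133545)
[ 0.44032166 -0.03265123  0.075     ] [[0.4115, -0.0149], [0.4716, -0.0175], [0.4703, -0.0506], [0.4102, -0.0478]]
corner (104, 213) [ 0.58737672 -0.01680829] [ 0.58400632 -0.01655829]
corner (83, 498) [ 0.39680853 -0.0074136 ] [ 0.39657837 -0.00731841]
corner (252, 510) [ 0.39192194 -0.11869666] [ 0.3917723  -0.11676772]
corner (270, 227) [ 0.58068344 -0.12856978] [ 0.57742333 -0.12647814]
key 0.043 [ 0.52780048 -0.02594575  0.043     ]
c1 0 [ 0.58504963 -0.01656478  0.        ]
c2 0 [ 0.39905628 -0.0084944   0.        ]
c3 0 [ 3.94846767e-01 -1.18724088e-01 -1.11022302e-16]
c1 0.02 [0.57434719 0.00114594 0.02      ]
c2 0.02 [0.39262962 0.00903079 0.02      ]
```

```bash
python3 - <<'E'
import pickle
from h import *
D=pickle.load(open('D.pkl','rb'))
a=np.radians(-2.9);O=np.array([.534,-.0703,0]);R=np.array([[np.cos(a),-np.sin(a),0],[np.sin(a),np.cos(a),0],[0,0,1]])
W=lambda p:O+R@np.array(p)
t=np.tan(np.radians(18));f=lambda x,h:(.026-x*t+h)
rects=[[(x,.029+y,.043) for x,y in((-.017,-.013),(.017,-.013),(.017,.013),(-.017,.013))],
[(x,y,0.) for x,y in((-.14,-.056),(.05,-.056),(.05,.056),(-.14,.056))],
[(x,y,f(x,.0126)) for x,y in((-.069,-.049),(.0428,-.049),(.0428,-.009),(-.069,-.009))],
[(x,y,.075) for x,y in((-.135,.0),(-.05,.0),(-.05,.05),(-.135,.05))]]
for n,(x0,y0,w,h,k) in dict(top=(275,180,70,95,6),side=(260,185,85,65,8)).items():
    c=D[n];im=cv2.resize(c['img'][y0:y0+h,x0:x0+w],None,fx=k,fy=k,interpolation=cv2.INTER_CUBIC)
    im=cv2.convertScaleAbs(im,alpha=1.6)
    for r,col in zip(rects,[(0,0,255),(0,255,0),(255,0,0),(0,255,255)]):
        p=(proj(c,[W(q) for q in r])-[x0,y0]+.5)*k
        cv2.polylines(im,[p.round().astype(int)],True,col,1)
    cv2.imwrite(f'pics/{n}ov.png',im)
E
```

```text
(no output)
```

View pics/topov.png

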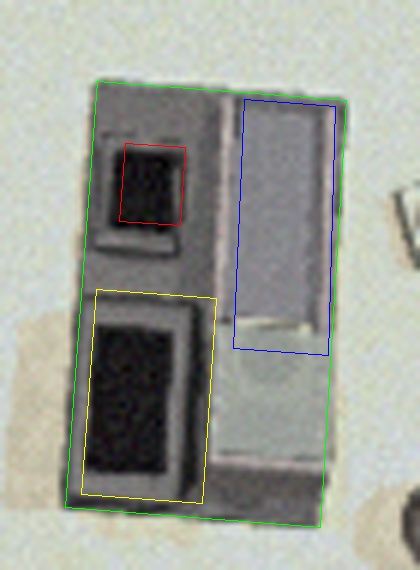

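View pics/sideov.png

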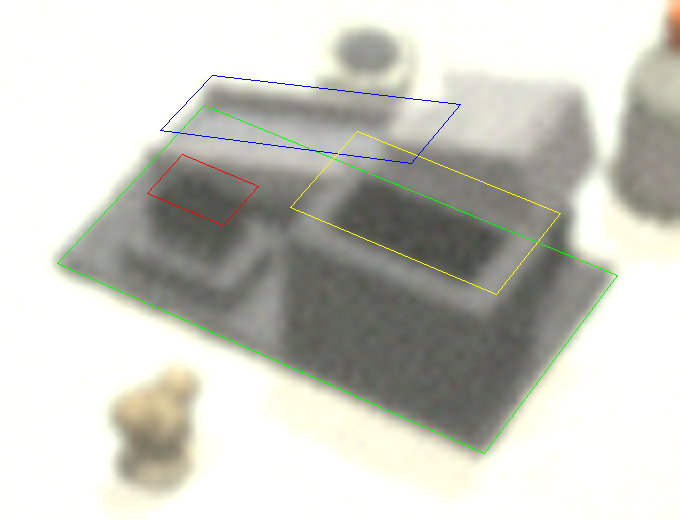

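```bash
cat >> h.py <<'E'
from scipy.spatial.transform import Rotation as Ro
a=np.radians(-2.9);O=np.array([.533,-.0675,0]);RT=Ro.from_euler('z',-2.9,degrees=True).as_matrix()
W=lambda p:O+RT@np.array(p)
s_,c_=np.sin(np.radians(18)),np.cos(np.radians(18))
rho=np.radians(4)
X0=np.array([-s_,0,-c_]);Y0=np.array([0,-1.,0])
R0=np.c_[X0,Y0,np.cross(X0,Y0)]
RG=RT@Ro.from_rotvec([rho,0,0]).as_matrix()@R0   # roll about tester x: +y side up
def delta(st,P,Rg=RG):
    R=np.array(st['tcp_rot']);d=R.T@(np.array(P)-np.array(st['position']))*1000
    return d.round(1),Ro.from_matrix(R.T@Rg).as_rotvec(degrees=True).round(1)
def tgt(x,hkey):  # TCP pos so that key finger's low corner at height hkey, TCP at tester x
    v=RT.T@RG@np.array([0,-.0215,-.0095])
    return W([x,0,hkey-v[2]])
E
python3 - <<'E'
from rig import bot
from h import *
st=bot.read_state();print(RT.T@RG)
print(tgt(-.004,.033),tgt(-.004,.14)); print(delta(st,tgt(-.004,.19)))
E
```

```text
[[-3.09016994e-01  1.74163092e-18 -9.51056516e-01]
 [ 6.63423489e-02 -9.97564050e-01 -2.15559359e-02]
 [-9.48739790e-01 -6.97564737e-02  3.08264245e-01]]
[ 0.52900512 -0.06729763  0.03442875] [ 0.52900512 -0.06729763  0.14142875]
(array([   2.6, -385.8, -476.7]), array([ 21.4, -17. ,  -7.3]))
```

Call:
play_rows(
  motion=[
    [[3,-386,-477],[21.4,-17,-7.3],0.49],
    [[3,-386,-477],[21.4,-17,-7.3],0.49],
    [[3,-386,-477],[21.4,-17,-7.3],0.49],
    [[3,-386,-477],[21.4,-17,-7.3],0.49],
    [[3,-386,-477],[21.4,-17,-7.3],0.49],
    [[3,-386,-477],[21.4,-17,-7.3],0.49],
    [[3,-386,-477],[21.4,-17,-7.3],0.49],
    [[3,-386,-477],[21.4,-17,-7.3],0.49],
  ],
)

```text
time_s: 1.05
position: [0.4094, -0.262, 0.1919]
tcp_rot: [[-0.305, -0.05, -0.951], [0.08, -0.996, 0.026], [-0.949, -0.068, 0.308]]
force: [1.1, 0.5, 0.2]
opening: 0.5
```

```bash
python3 - <<'E'
from rig import bot
from h import *
st=bot.read_state();print(st['time_s'],st['position'],st['opening'],st['joint_positions'],delta(st,tgt(-.004,.19)))
E
```

```text
1.05 [ 0.40941931 -0.26198177  0.19190892] 0.4999642408976492 [-40.34532684  28.59114705  88.82812776  -7.98902266  79.35193281
  54.52792263] (array([ -20.5, -199.9, -108.7]), array([ 0. , -0. , -0.1]))
```

Call:
play_rows(
  motion=[
    [[-20,-200,-109],[0,0,0],0.49],
    [[-20,-200,-109],[0,0,0],0.49],
    [[-20,-200,-109],[0,0,0],0.49],
    [[-20,-200,-109],[0,0,0],0.49],
    [[-20,-200,-109],[0,0,0],0.49],
    [[-20,-200,-109],[0,0,0],0.49],
    [[-20,-200,-109],[0,0,0],0.49],
  ],
)

```text
time_s: 1.75
position: [0.5281, -0.0686, 0.1907]
tcp_rot: [[-0.306, -0.048, -0.951], [0.079, -0.997, 0.025], [-0.949, -0.067, 0.309]]
force: [-0.3, -0.9, -0.1]
opening: 0.488
```

```bash
python3 - <<'E'
from rig import bot
from h import *
st=bot.read_state();print(st['time_s'],st['position'],st['opening'],st['force'],delta(st,tgt(-.004,.07)))
for n in('wrist','side'):
    c=bot.capture(n);im=c['img'] if n=='wrist' else cv2.resize(c['img'][130:270,200:390],None,fx=4,fy=4,interpolation=cv2.INTER_CUBIC)
    cv2.imwrite(f'pics/{n}2.png',im)
E
```

```text
1.75 [ 0.52805481 -0.0686334   0.19071506] 0.48800572638106343 [-0.32514422 -0.93348254 -0.14919471] (array([113. ,   6.7, -37.7]), array([ 0.1,  0. , -0.2]))
```

View pics/wrist2.png

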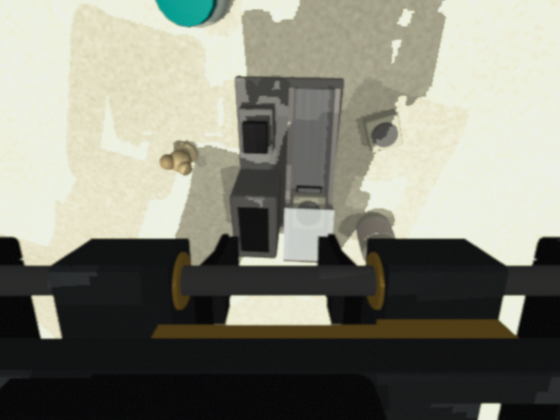

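View pics/side2.png

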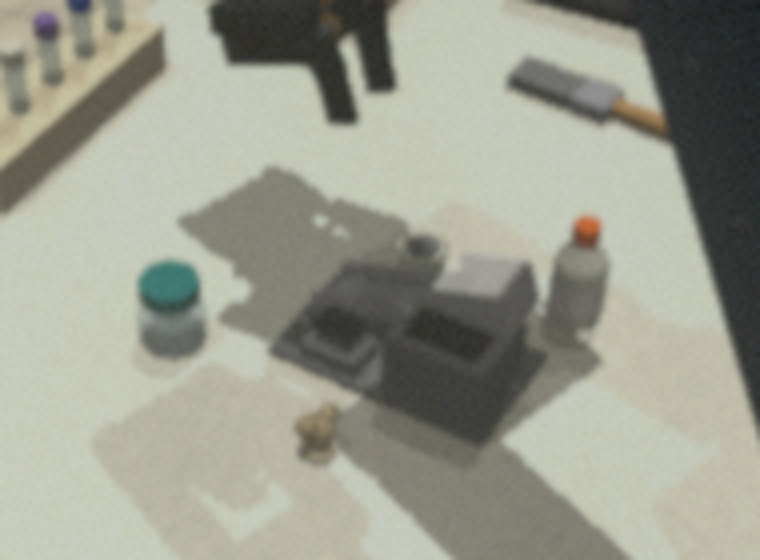

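```bash
python3 - <<'E'
from rig import bot
from h import *
c=bot.capture('wrist')
cv2.imwrite('pics/w3.png',cv2.resize(c['img'][60:270,215:355],None,fx=4,fy=4,interpolation=cv2.INTER_CUBIC)[:600])
T=lambda p:(RT.T@(p-O)*1000).round(1)
print('key',T(ray(c,(257,135),.043)))
for u in(290,331): print(u,T(ray(c,(u,140),.026)))
st=bot.read_state();R=np.array(st['tcp_rot']);
for y in(-29,29): print('tip',proj(c,np.array(st['position'])+R@np.array([0,y/1000,0])))
E
```

```text
key [ 1.7 29.8 43. ]
290 [-9.6 -3.2 26. ]
331 [ -8.4 -46.5  26. ]
tip [[234.47510719 233.05266345]]
tip [[326.09421069 233.13080269]]
```

View pics/w3.png

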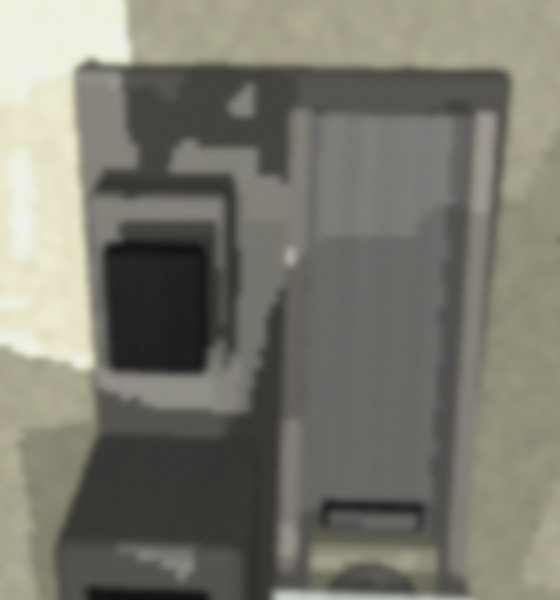

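```bash
sed -i 's/O=np.array(\[.533,-.0675,0\])/O=np.array([.5332,-.0645,0])/' h.py; python3 - <<'E'
from rig import bot
from h import *
st=bot.read_state();print(delta(st,tgt(-.004,.056)))
E
```

```text
(array([126.6,   3.2, -42.6]), array([-0.1,  0. , -0.1]))
```

Call:
play_rows(
  motion=[
    [[42,1,-14],[0,0,0],0.49],
    [[84,2,-28],[0,0,0],0.49],
    [[110,3,-37],[0,0,0],0.49],
    [[127,3,-43],[0,0,0],0.49],
    [[127,3,-43],[0,0,0],0.49],
    [[127,3,-43],[0,0,0],0.49],
  ],
)

```text
time_s: 2.5
position: [0.53, -0.064, 0.0573]
tcp_rot: [[-0.305, -0.051, -0.951], [0.08, -0.996, 0.028], [-0.949, -0.068, 0.308]]
force: [0.1, -0.5, -0.1]
opening: 0.487
```

```bash
python3 - <<'E'
from rig import bot
from h import *
st=bot.read_state();print(st['time_s'],st['position'],st['opening'],st['force'],delta(st,tgt(-.004,.043)),(st['position']-tgt(-.004,.043))*1000)
for n,(y,x,h,w,k) in dict(side=(165,240,90,120,6),top=(150,265,130,110,4),wrist=(40,140,280,300,2)).items():
    c=bot.capture(n);im=cv2.resize(c['img'][y:y+h,x:x+w],None,fx=k,fy=k,interpolation=cv2.INTER_CUBIC)
    cv2.imwrite(f'pics/{n}4.png',im)
E
```

```text
2.5 [ 0.53000258 -0.06398413  0.05727304] 0.4871247140445048 [ 0.08122105 -0.52905321 -0.11697901] (array([12.4,  1.2, -3.2]), array([-0.1,  0. , -0.1])) [ 0.7974579   0.31349552 12.84429011]
```

View pics/side4.png

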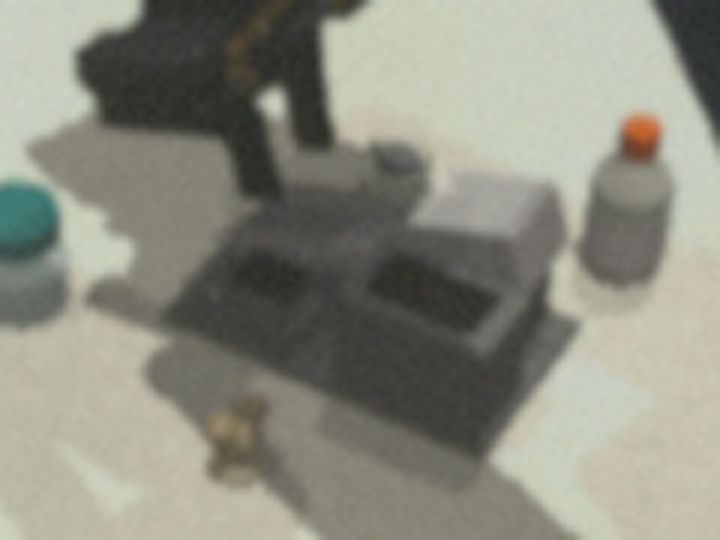

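View pics/wrist4.png

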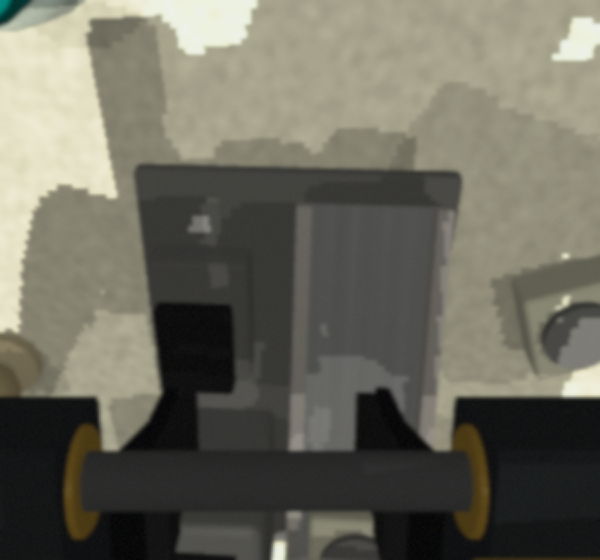

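View pics/top4.png

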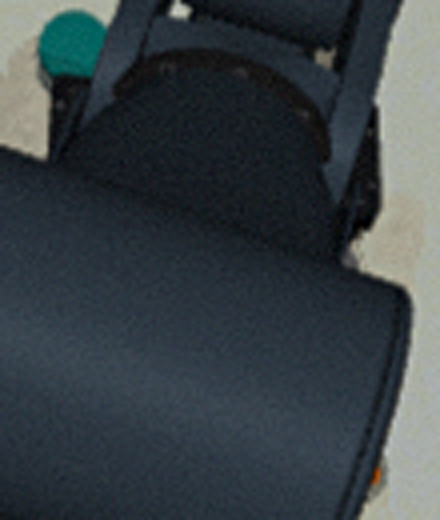

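```bash
python3 - <<'E'
from rig import bot
from h import *
c=bot.capture('side');w=bot.capture('wrist')
T=lambda p:(RT.T@(p-O)*1000).round(1)
S=lambda u,v:(240+u/6-.4,165+v/6-.4)
print('tip key side low corners',T(ray(c,S(245,190),.056)),T(ray(c,S(280,195),.056)))
print('key side', T(ray(c,S(268,277),.043)))
V=lambda u,v:(140+u/2-.25,40+v/2-.25)
print('key wrist',T(ray(w,V(194,347),.043)),'chute',T(ray(w,V(302,347),.038)),T(ray(w,V(434,347),.038)))
print('tips wrist',T(ray(w,V(180,390),.057)),T(ray(w,V(374,390),.053)))
E
```

```text
tip key side low corners [34.  -4.1 56. ] [ 16.6 -10.5  56. ]
key side [-3.6 34.1 43. ]
key wrist [ 1.  30.8 43. ] chute [-0.7 -5.4 38. ] [  1.4 -49.6  38. ]
tips wrist [-6.4 33.5 57. ] [ -6.2 -29.4  53. ]
```

```bash
python3 - <<'E'
from rig import bot
from h import *
c=bot.capture('side');st=bot.read_state();R=np.array(st['tcp_rot']);P=np.array(st['position'])
K,Rc,t=cam(c);print('cam',-Rc.T@t)
for y in(-29,29):
  for z in(-9.5,9.5):
    q=proj(c,P+R@np.array([0,y/1e3,z/1e3]))[0];print(y,z,q,(q-[240,165]+.4)*6)
print('key',(proj(c,W([0,.029,.043]))[0]-[240,165]+.4)*6)
print(st['joint_positions'])
im=c['img'];cv2.imwrite('pics/s5.png',cv2.convertScaleAbs(cv2.resize(im[120:260,200:360],None,fx=5,fy=4.2*5/4.2,interpolation=cv2.INTER_CUBIC)[:600],alpha=1.8))
E
```

```text
cam [0.11950056 0.75383992 0.86998691]
-29 -9.5 [282.12641748 205.42842557] [255.15850486 244.97055344]
-29 9.5 [287.32550843 206.08364027] [286.35305056 248.90184162]
29 -9.5 [291.77629148 195.85762164] [313.05774888 187.54572984]
29 9.5 [296.8992088  196.40980764] [343.7952528  190.85884581]
key [267.14197998 268.66015613]
[-18.09388999  42.22021885  86.6088515   -1.1488046   69.40924157
  74.7233665 ]
```

View pics/s5.png

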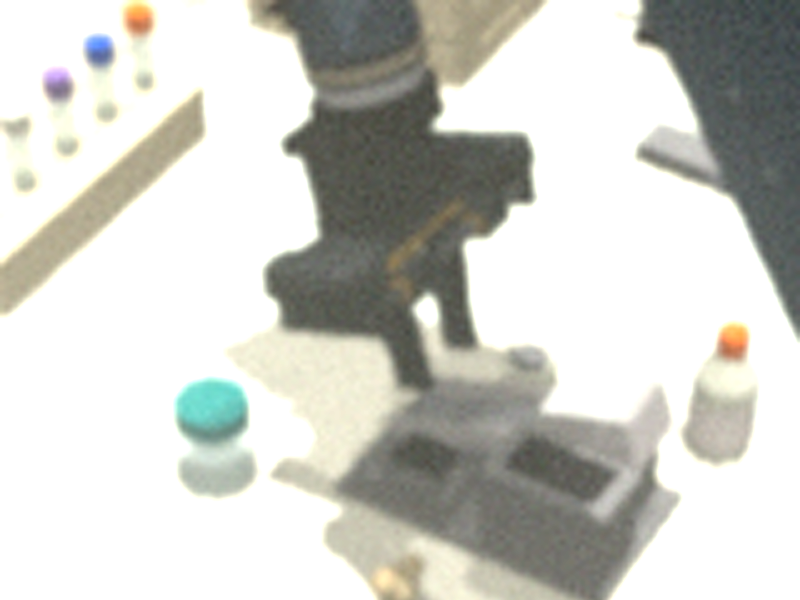

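```bash
python3 - <<'E'
from rig import bot
from h import *
c=bot.capture('side');w=bot.capture('wrist');st=bot.read_state();R=np.array(st['tcp_rot']);P=np.array(st['position'])
S=lambda u,v:(240+u/6-.4,165+v/6-.4);V=lambda u,v:(140+u/2-.25,40+v/2-.25)
def pm(c): K,Rr,t=cam(c);return K@np.c_[Rr,t]
for a,b in[((262,193),(180,390)),((318,148),(374,390))]:
    X=cv2.triangulatePoints(pm(c),pm(w),np.array(S(*a),float).reshape(2,1),np.array(V(*b),float).reshape(2,1)).ravel();X=X[:3]/X[3]
    print(X,'tool mm',R.T@(X-P)*1000, proj(c,X)[0],S(*a),proj(w,X)[0],V(*b))
cv2.imwrite('pics/w6.png',cv2.convertScaleAbs(cv2.resize(w['img'][180:330,190:390],None,fx=4,fy=4),alpha=3))
K,Rr,t=cam(w); print('wristcam in tool',R.T@(-Rr.T@t-P)*1000, R.T@Rr.T)
E
```

```text
[ 0.54490201 -0.04131195  0.08353638] tool mm [-27.1947033  -24.14228511  -5.15640774] [282.2570285  197.22532689] (283.2666666666667, 196.76666666666665) [236.05923558 241.50228173] (229.75, 234.75)
[ 0.53989773 -0.0942377   0.07593352] tool mm [-22.66465676  29.35910874  -4.1262239 ] [291.84661784 189.81759114] (292.6, 189.26666666666665) [332.20675964 240.21142868] (326.75, 234.75)
wristcam in tool [-192.07553413   -1.28210992  -71.50451243] [[-1.58371143e-04 -2.62110217e-01  9.65037931e-01]
 [ 9.99999929e-01  2.89255482e-04  2.42672273e-04]
 [-3.42749394e-04  9.65037901e-01  2.62110153e-01]]
```

View pics/w6.png

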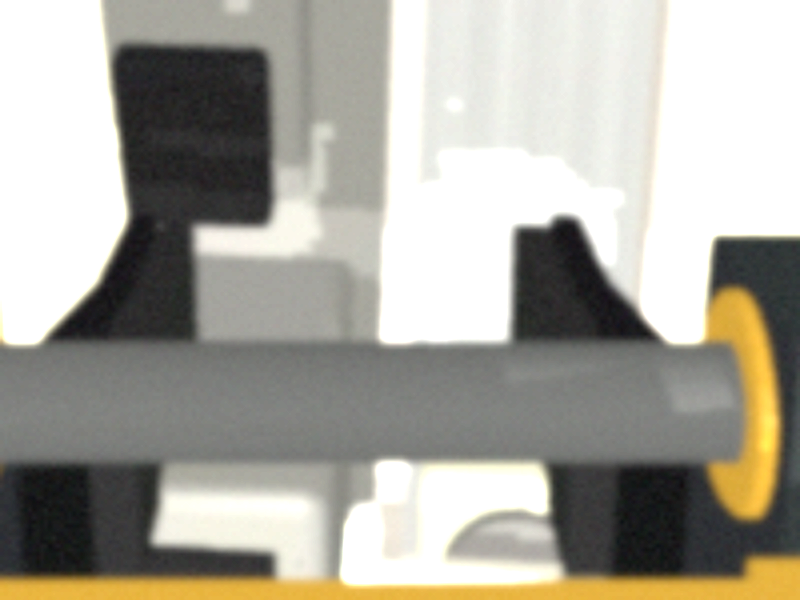

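```bash
python3 - <<'E'
from h import *
M=(RT.T@RG)
for v in[(-6,0,-28),(0,0,-1)]: print(v,M.T@np.array(v))
E
```

```text
(-6, 0, -28) [28.4188161   1.95318126 -2.92505975]
(0, 0, -1) [ 0.94873979  0.06975647 -0.30826424]
```

Call:
play_rows(
  motion=[
    [[10,1,-1],[0,0,0],0.49],
    [[20,1,-2],[0,0,0],0.49],
    [[28,2,-3],[0,0,0],0.49],
    [[28,2,-3],[0,0,0],0.49],
  ],
)

```text
time_s: 3.3
position: [0.5226, -0.0623, 0.0277]
tcp_rot: [[-0.309, -0.05, -0.95], [0.081, -0.996, 0.026], [-0.948, -0.069, 0.312]]
force: [0.5, -0.2, -0.2]
opening: 0.492
```

```bash
python3 - <<'E'
from rig import bot
from h import *
c=bot.capture('side');w=bot.capture('wrist');st=bot.read_state();print(st['position'],st['force'])
cv2.imwrite('pics/s7.png',cv2.convertScaleAbs(cv2.resize(c['img'][165:255,240:360],None,fx=6,fy=6,interpolation=cv2.INTER_CUBIC)[:600],alpha=1.8))
cv2.imwrite('pics/w7.png',cv2.convertScaleAbs(cv2.resize(w['img'][180:330,190:390],None,fx=4,fy=4),alpha=3))
E
```

```text
[ 0.52394626 -0.06267     0.02878076] [-0.11397074 -0.1434023   0.33942094]
```

View pics/s7.png

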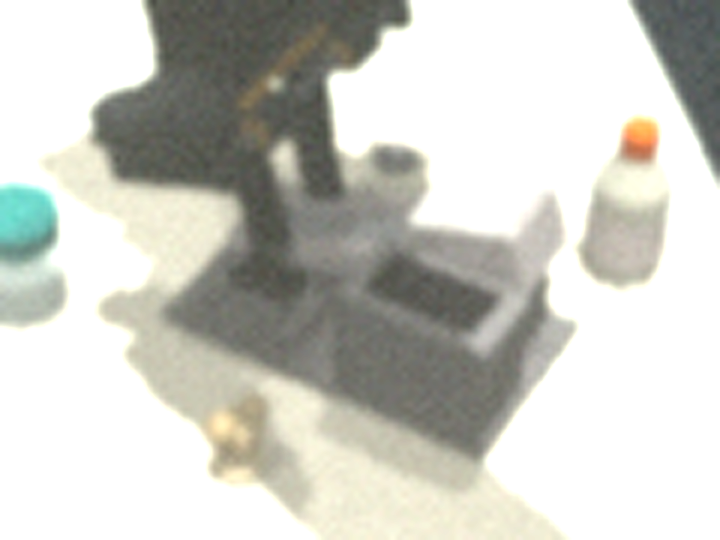

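View pics/w7.png

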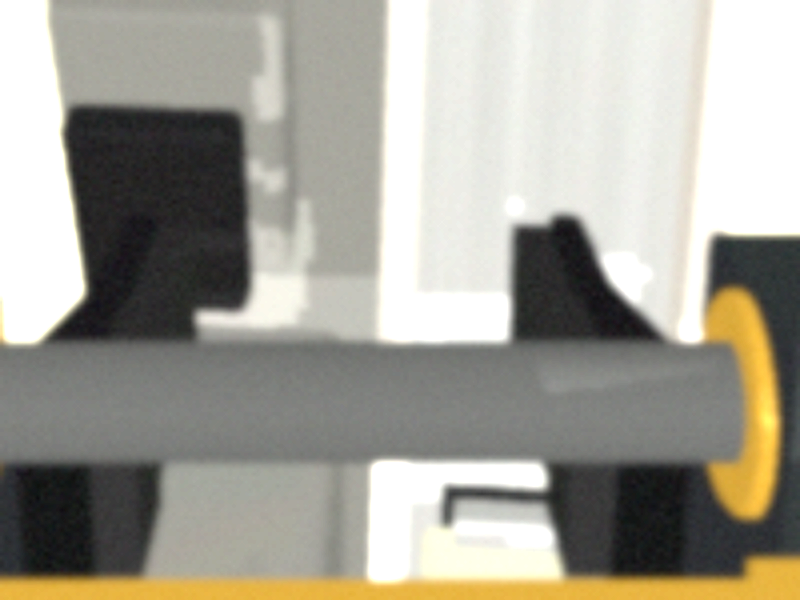

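Call:
play_rows(
  motion=[
    [[3,0,-1],[0,0,0],0.49],
    [[6,0.4,-2],[0,0,0],0.49],
    [[6,0.4,-2],[0,0,0],0.49],
  ],
)

```text
time_s: 3.7
position: [0.5243, -0.0627, 0.0227]
tcp_rot: [[-0.306, -0.05, -0.951], [0.08, -0.996, 0.026], [-0.949, -0.068, 0.308]]
force: [0.1, -0.1, 0.3]
opening: 0.487
```

Call:
play_rows(
  motion=[
    [[2,0.1,-0.6],[0,0,0],0.49],
    [[4,0.3,-1.3],[0,0,0],0.49],
    [[4,0.3,-1.3],[0,0,0],0.49],
  ],
)

```text
time_s: 4.0
position: [0.5242, -0.0627, 0.0186]
tcp_rot: [[-0.306, -0.05, -0.951], [0.08, -0.996, 0.026], [-0.949, -0.068, 0.309]]
force: [-0.5, -0.4, -0.1]
opening: 0.488
```

Call:
play_rows(
  motion=[
    [[2,0.1,-0.6],[0,0,0],0.49],
    [[2,0.1,-0.6],[0,0,0],0.49],
    [[2,0.1,-0.6],[0,0,0],0.49],
  ],
)

```text
time_s: 4.3
position: [0.5245, -0.0627, 0.0167]
tcp_rot: [[-0.305, -0.05, -0.951], [0.08, -0.996, 0.026], [-0.949, -0.068, 0.308]]
force: [0.8, 0.8, 0.3]
opening: 0.491
```

```bash
python3 - <<'E'
from rig import bot
from h import *
st=bot.read_state();print(st['position'],st['force'])
c=bot.capture('side');w=bot.capture('wrist');st=bot.read_state();print(st['position'],st['force'])
cv2.imwrite('pics/s8.png',cv2.convertScaleAbs(cv2.resize(c['img'][165:255,240:360],None,fx=6,fy=6,interpolation=cv2.INTER_CUBIC)[:600],alpha=1.8))
cv2.imwrite('pics/w8.png',cv2.convertScaleAbs(cv2.resize(w['img'][180:330,190:390],None,fx=4,fy=4),alpha=3))
E
```

```text
[ 0.52446949 -0.06271988  0.01674286] [0.7582318  0.83332828 0.27446296]
[ 0.5244407  -0.06274511  0.01676735] [0.20400503 0.36813001 1.17621702]
```

View pics/s8.png

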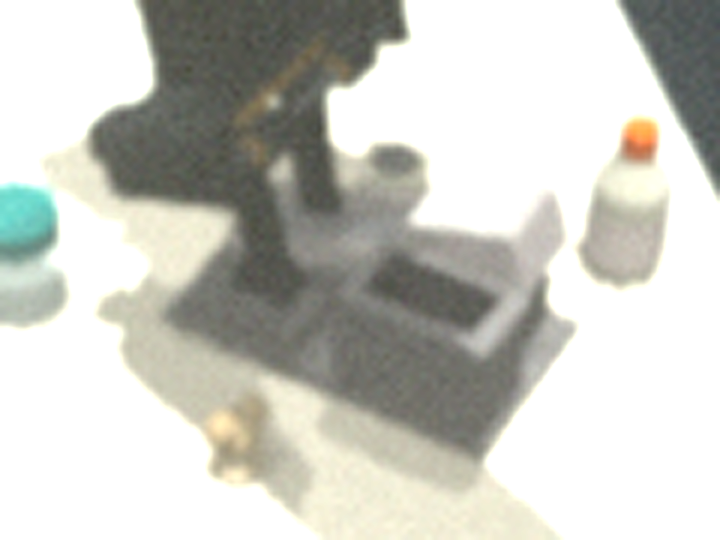

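View pics/w8.png

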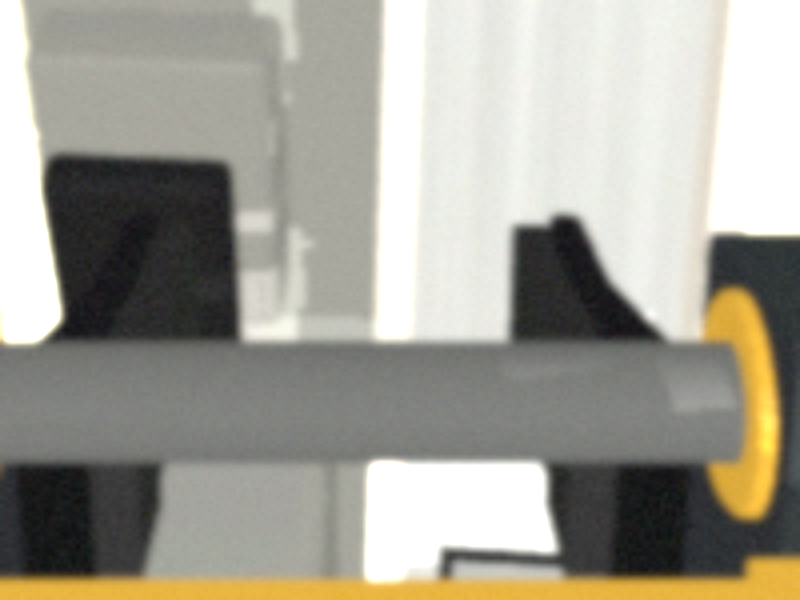

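Call:
play_rows(
  motion=[
    [[1,0.1,-0.3],[0,0,0],0.49],
    [[2,0.1,-0.6],[0,0,0],0.49],
    [[3,0.2,-1],[0,0,0],0.49],
    [[3,0.2,-1],[0,0,0],0.49],
  ],
)

```text
time_s: 4.8
position: [0.5245, -0.0627, 0.0135]
tcp_rot: [[-0.305, -0.05, -0.951], [0.08, -0.996, 0.026], [-0.949, -0.068, 0.308]]
force: [0.6, -0.4, 2.9]
opening: 0.494
```

```bash
python3 - <<'E'
from rig import bot
import numpy as np
F=[]
for i in range(6):
    bot.capture('top');F.append(bot.read_state()['force'])
print(np.mean(F,0),bot.read_state()['position'])
E
```

```text
[0.01562459 0.19461265 1.19021491] [ 0.52447375 -0.06275887  0.0135565 ]
```

Call:
play_rows(
  motion=[
    [[1,0.1,-0.3],[0,0,0],0.49],
    [[2,0.1,-0.6],[0,0,0],0.49],
    [[3,0.2,-1],[0,0,0],0.49],
    [[3,0.2,-1],[0,0,0],0.49],
  ],
)

```text
time_s: 5.5
position: [0.5244, -0.0627, 0.0103]
tcp_rot: [[-0.305, -0.05, -0.951], [0.08, -0.996, 0.026], [-0.949, -0.068, 0.308]]
force: [0.0, -1.3, 2.2]
opening: 0.49
```

```bash
python3 - <<'E'
from rig import bot
import numpy as np,cv2
F=[]
for i in range(6):
    w=bot.capture('wrist');F.append(bot.read_state()['force'])
print(np.mean(F,0),bot.read_state()['position'])
c=bot.capture('side')
cv2.imwrite('pics/s9.png',cv2.convertScaleAbs(cv2.resize(c['img'][165:255,240:360],None,fx=6,fy=6,interpolation=cv2.INTER_CUBIC)[:600],alpha=1.8))
cv2.imwrite('pics/w9.png',cv2.convertScaleAbs(cv2.resize(w['img'][180:330,190:390],None,fx=4,fy=4),alpha=3))
E
```

```text
[ 0.27030089 -0.01530611  3.04352591] [ 0.52444033 -0.06271514  0.01036288]
```

View pics/w9.png

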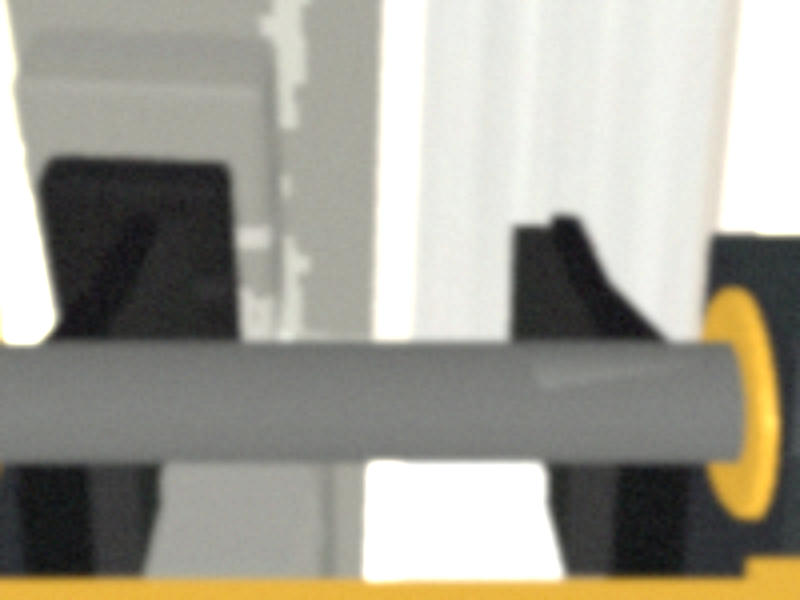

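View pics/s9.png

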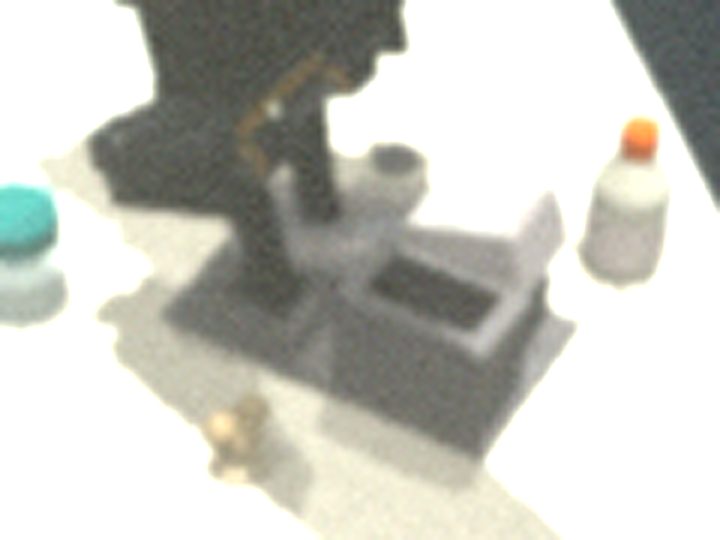

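Call:
play_rows(
  motion=[
    [[2,0.1,-0.6],[0,0,0],0.49],
    [[3.5,0.2,-1.1],[0,0,0],0.49],
    [[3.8,0.2,-1.2],[0,0,0],0.49],
    [[3.8,0.2,-1.2],[0,0,0],0.49],
    [[3.8,0.2,-1.2],[0,0,0],0.49],
  ],
)

```text
time_s: 6.35
position: [0.5245, -0.0627, 0.0069]
tcp_rot: [[-0.305, -0.049, -0.951], [0.08, -0.996, 0.026], [-0.949, -0.068, 0.308]]
force: [0.4, -1.4, 6.4]
opening: 0.488
```

```bash
python3 - <<'E'
from rig import bot
import numpy as np,cv2
F=[]
for i in range(6):
    w=bot.capture('wrist');F.append(bot.read_state()['force'])
print(np.mean(F,0),bot.read_state()['position'])
c=bot.capture('side')
cv2.imwrite('pics/s10.png',cv2.convertScaleAbs(cv2.resize(c['img'][165:255,240:360],None,fx=6,fy=6,interpolation=cv2.INTER_CUBIC)[:600],alpha=1.8))
cv2.imwrite('pics/w10.png',cv2.convertScaleAbs(cv2.resize(w['img'][180:330,190:390],None,fx=4,fy=4),alpha=2.2))
E
```

```text
[ 0.43442287 -1.10232637  7.26985966] [ 0.52450856 -0.06273238  0.00694995]
```

View pics/w10.png

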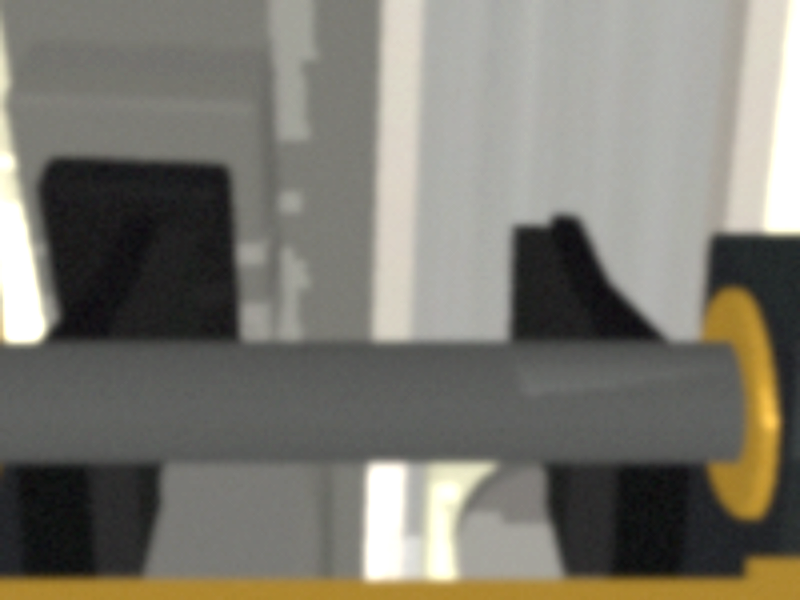

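View pics/s10.png

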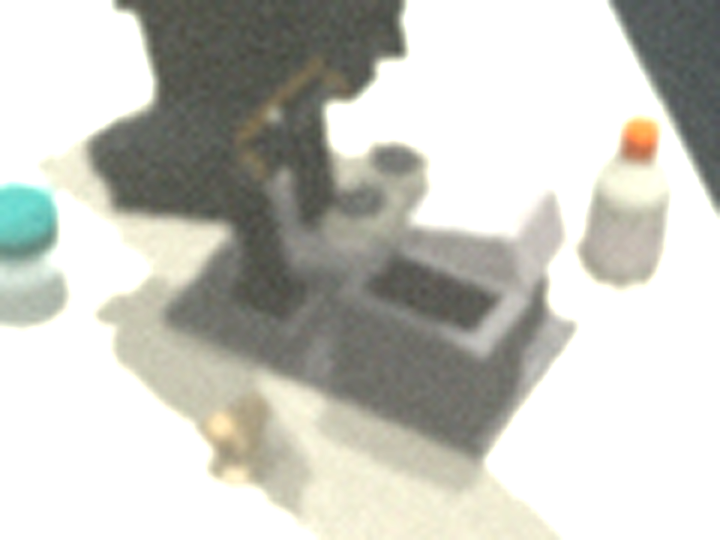

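```bash
python3 - <<'E'
from rig import bot
from h import *
c=bot.capture('side')
T=lambda p:(RT.T@(p-O)*1000)
x=-30
for _ in range(8):
    z=(26-x*np.tan(np.radians(18)))/1000+.024/c_; q=T(ray(c,(240+357/6-.4,165+198/6-.4),z)); x=q[0]
print(q, 'chute x',(q[0]*c_-(q[2]-26)*s_),'y',q[1]+29)
F=[]
for i in range(10):
    w=bot.capture('wrist');st=bot.read_state();F.append(st['force'])
print(np.mean(F,0),st['time_s'],st['position'])
cv2.imwrite('pics/w11.png',w['img'])
E
```

```text
[-19.2020372  -28.35053228  57.47422753] chute x -27.98829379566341 y 0.6494677181288111
[ 0.14204937 -0.75982784  7.05888326] 7.25 [ 0.52450542 -0.06271567  0.00694143]
```

View pics/w11.png

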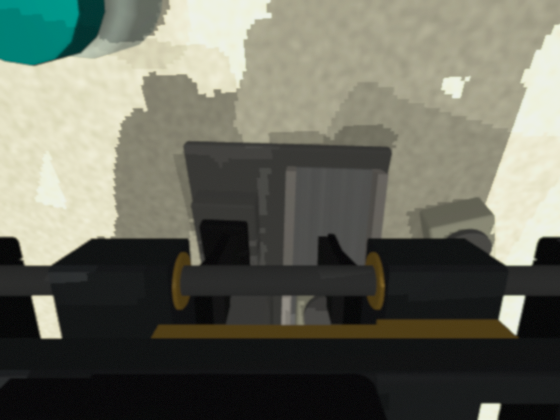

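The cassette sits at about x = -28 mm, y = +0.6 mm in the chute frame, held by the finger. The key is at its stop with about 7 N on it. The cassette is within the limits, so I'm handing in.

```bash
python3 - <<'E'
from rig import bot
print(bot.hand_in())
E
```

```text
the job is handed in; nothing more can be done
None
```

I pressed the eject key to its stop with one finger while the other stood in the chute. The cassette popped out, was caught by that finger, and I handed the job in while still holding both.

**Last checks:**
- **Key:** the upward force was steady at about 7 N, above the 4.8 N the spring gives at the bottom. The finger had gone down about 10 mm since touching the key.
- **Cassette:** the side view put it at about x = -28 mm, y = +0.6 mm in the chute frame. That is inside the limits and out of the hood.
- **Other objects:** the jar, bottle, spare and frag looked unmoved in the last views. I did not measure them. The cup, brush and scraper were not rechecked, but the arm went nowhere near them.

**What disagreed:** with the gripper half open, the fingertips sat about 25 mm behind the stated TCP. I saw this in the side and wrist pictures and corrected for it, feeling for the key in small steps. The key finger also pressed about 3 mm off the key's centre, toward the chute. I could not measure the contact force on the cassette separately, so that it rests against the finger is judged from the pictures alone.

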